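# Sweep the sawn offcuts into the dustpan

## Robot

A 6-joint arm with a two-finger parallel gripper is mounted at the origin on the work surface. World frame = base frame: x ahead of the robot, y to its left, z up, the work surface at z = 0. Lengths are in m, angles in rad, forces in N, time in s.
With the tool pointing down it reaches from about 0.325 to 0.925 m from the base axis. Payload 3.1 kg.
Tool frame: the origin (TCP) lies between the finger pads; the fingertips stand 22 mm ahead of it and the grasp point (between the pads) lies 3 mm ahead of it (r.tcp_to_tips is the distance from the TCP to the fingertips, in m); z points along the fingers, y is the direction in which the jaws open and shut (so a half turn about z gives the same grasp; the last joint's range is limited). The gripper opens to 85 mm and grips with 20 to 120 N. Pads are 22 mm wide; open, the fingers measure 114 mm over their backs; the gripper's body (76 mm by 85 mm) begins 54 mm behind the grasp point. The pads swing forward as they close: fully open they stand 13 mm farther back than shut.
Start: joints at [0.991, 0.217, 1.613, -0, 1.311, -0.112], TCP at [0.282, 0.558, 0.253] pointing down, gripper open.
Joint ranges: [-2.75, 2.75], [-0.78, 2.1], [0.31, 2.55], [-1.13, 4.27], [0.13, 2.63], [-2.58, 2.58]. Speed limits (rad/s): [2.79, 2.79, 3.14, 3.14, 3.14, 3.14].

## Interface

Orientations are given as a 3x3 rotation matrix whose columns are the frame's x, y, z axes.
In Python, from rig import r gives the robot as it stands. The module is installed in compiled form; this text tells all that it offers.
- The arm moves only by the tool send_rows, never from a script. Its argument "commands" is a list of rows, each a list of 2 entries, a list of its own where there are three numbers: the shift along the tool's x, y, z in units of 25 mm (1.0 is 25 mm), then the turn about the tool's z in units of 6 degrees (1.0 is 6 degrees). A call has 1 to 20 rows; each row shifts and turns the commanded pose from where the row before left it, along the tool's axes as they then stand; what a row does not reach is not made up. A row lasts 1/12 s, in which the tool goes at most 41.7 mm and 7.16 degrees, less where a joint would pass 70% of its speed; a pose out of reach is approached as far as the arm can. A call is refused whole if a number of a shift passes 1 or a number of a turn 1, either way. A call with a gripper value outside its range is refused whole. "grip" is the closure, from 0 (fully open) to 1 (shut), set as the call begins (left out, the last holds). The fingers move at their own pace and stop on an object; "squeeze" is the grip in N (left out, the last holds). Time passes only in rows, so rows that do not move let the fingers close. It gives the time, the measured TCP pose, the force and the opening at its end, in the units of the state.
- r.state(): the state, without advancing time (a new reading comes with each control period).
- r.grab_frame(name): name is "side" or "top" or "wrist"; returns (picture, depth): 400x640x3 uint8, red, green, blue; 400x640 float32, m along the optical axis (not along the pixel's ray), 0 where there is no reading.
- r.camera_model(name): a dict with "vfov" (degrees; the focal length in pixels is half the picture's height over the tangent of half this angle, whatever the lens; pixels are square), "cx", "cy" (the principal point, pixels), "k1" (the pictures are not rectified: a ray, as slopes to the right and down, at radius r is drawn at 1 + k1 r^2 times it, then the intrinsics apply), "world_from_camera" (4x4, takes a point from camera to world coordinates); the wrist camera has in their place "mount" (4x4, takes a point from camera to tool coordinates, whose origin is the TCP and whose axes are the flange's). Camera axes: x right, y up, looking along -z (the intrinsics and any distortion apply to the point x, -y, -z); pixel columns grow to the right and rows downward; lengths in m; the calibration is good to about 2 mm. A picture is of the moment at which its call begins: read the wrist's pose just before it. camera_model takes no time and is no camera call.
- r.job_done(): hands the job in, once; it reports no verdict.
The state is a dict: "time_s": time; "joint_positions": joint angles; "dq": joint speeds; "joint_torque": joint torques, N m; "eef_pos": TCP position; "eef_rot": TCP orientation; "wrist_force": force on the tool from outside, world axes, zero at the start; "wrist_torque": the same for the moment, N m; "opening": finger opening in m.
Only numpy, scipy, OpenCV 4.12 (cv2) and the standard library are available. Lean on these libraries where they do the work, as an engineer would, in place of code of your own. Each camera call takes 0.05 s, during which the arm holds its last target. There are 200 camera calls.

## Task

Take the bench brush out of the tool tray and, with it held, sweep all five beech offcuts off the mat into the dustpan where it lies, so that none is left on its front lip; do not handle or shove the offcuts with the gripper or arm, only with the brush. Then set the brush back in the tool tray, lying lengthwise on its tufts, without dropping it. Leave the pan, the spanner, the light clip, the crank arm and the jar where they are.

Things in the scene. Friction and masses are not known exactly. Their poses are not given: they have to be found in the camera images.
- dustpan: Loose bare-metal dustpan, 0.75 kg, flat on the mat. Origin: centre of its box, at mat level. +x points from the open mouth to the closed back, y across, z up. 220 mm deep (x -110 to 110), 290 mm wide inside, floor 2 mm thick. Side walls, 3 mm thick, start at x = -98, 10 mm high, and rise evenly to 48 mm at the back wall (48 mm high). A handle goes on behind to x = 246, up to 55 mm high.
- dustpan_lip (a point): Middle of the dustpan's front edge, at mat level; same axes as the dustpan (x points into the pan). The front lip is a ramp across the full 290 mm width: flush with the mat here, rising to a 6 mm crest 42 to 48 mm further in, then dropping to the 2 mm floor.
- tool_tray: Shallow grey sheet-steel tool tray fixed on the mat, 340 mm long (x) by 110 mm wide (y), walls 20 mm high and 3 mm thick, floor 3 mm thick. Origin: centre of its underside, at mat level. The bench brush stands in it at the start.
- brush_stock (a point): Centre of the bench brush's wooden stock, the place to grip it, near its centre of mass; 64 mm above the mat at the start. Brush 0.21 kg, 293 mm long. x along the brush away from the handle, y across, z up out of its back. Stock 176 mm long, 42 mm wide, 22 mm thick, centred here. A round handle, 20 to 29 mm thick, runs at the stock's height from 83 to 205 mm towards -x.
- brush_tufts (a point): Centre of the brush's tuft ends, 61 mm below the stock's centre; axes as the stock. The stiff tufts form a block 168 mm long (x), 36 mm wide (y), 50 mm deep up to the stock. Pressed endwise they give up to 12 mm (3.6 N to start, then 1.2 N per mm); sideways they do not give.
- offcut_a_center (a point): Centre of a loose beech offcut (12 to 20 g), sawn from a 32 mm x 24 mm bar: a straight block 36 mm long, 32 mm wide and 24 mm tall as it lies on the mat, this point 12 mm above the mat. x along its length, z up at the start; it may tumble when pushed.
- offcut_b_center (a point): Centre of a loose beech offcut (12 to 20 g), sawn from a 32 mm x 24 mm bar: a straight block 28 mm long, 32 mm wide and 24 mm tall as it lies on the mat, this point 12 mm above the mat. x along its length, z up at the start; it may tumble when pushed.
- offcut_c_center (a point): Centre of a loose beech offcut (12 to 20 g), sawn from a 32 mm x 24 mm bar: a block with one mitred end, 46 mm on its long side and 24 mm on its short side, 32 mm wide and 24 mm tall as it lies on the mat, this point 12 mm above the mat. x along its length, z up at the start; it may tumble when pushed.
- offcut_d_center (a point): Centre of a loose beech offcut (12 to 20 g), sawn from a 32 mm x 24 mm bar: a block with one slightly mitred end, 40 mm on its long side and 28 mm on its short side, 32 mm wide and 24 mm tall as it lies on the mat, this point 12 mm above the mat. x along its length, z up at the start; it may tumble when pushed.
- offcut_e_center (a point): Centre of a loose beech offcut (12 to 20 g), sawn from a 32 mm x 24 mm bar: a straight block 22 mm long, 32 mm wide and 24 mm tall as it lies on the mat, this point 12 mm above the mat. x along its length, z up at the start; it may tumble when pushed.
- spanner: Bystander: steel combination spanner, 190 mm long along its x, 39 mm wide at the open jaws, 10 mm thick, lying on the mat. Origin: middle of its underside.
- light_clip: Bystander: small white plastic handlebar-light clip, a split ring on a foot, 41 mm long (x), 24 mm wide, 55 mm tall, standing on the mat. Origin: centre of its underside. Further back, at the mat's far edge and outside the work area (more than 0.8 m ahead of the robot), stands a fixed bench clamp, 129 mm tall, with a wooden block in its jaws.
- crank_arm: Bystander: grey aluminium bicycle crank arm, 206 mm long along its x, 38 mm wide and 26 mm high at the boss, lying on the mat. Origin: middle of its underside.
- jar: Bystander: closed clear plastic jar of small bolts with a grey twist cap, 66 mm diameter, 89 mm tall, standing on the mat. Origin: centre of its underside.

How it is judged:
By the outcome, as a careful person would: the job done as asked, in the order asked, and still so for the second after the job is handed in, with the robot touching nothing.
It also fails if it takes over 59 s, if anything falls off the work surface, if the arm or the gripper's body presses on something with over 40 N, if the wrist force passes 120 N, or if a joint passes its speed limit or range.

## Working session

There is one attempt and no reset: what is moved stays moved. The work goes in short steps, Python scripts to look and compute and a tool call to move; the robot and the scene stay as the last step left them, time stands still between calls to the robot, and variables do not carry over. Pictures are saved under pics/ and viewed, about 8 in all and at most 12, crops included, and the job is handed in when it is done.

Besides the shell and the picture viewer there is one more tool, called after "Call:" in YAML: its name, and indented under it one key for each argument. send_rows: Moves the arm, as the interface text tells. Its arguments: {"type":"object","properties":{"commands":{"type":"array"},"grip":{"type":"number"},"squeeze":{"type":"number"}},"required":["commands"]}

```bash
mkdir -p pics
cat > h.py <<'E'
import numpy as np, cv2
from rig import r
def K(m,h=400):
    f=h/2/np.tan(np.radians(m['vfov'])/2); return f
def world(name,depth=None,px=None,z=None,m=None):
    """px list of (u,v); uses plane z if given else depth"""
    m=m or r.camera_model(name); f=K(m)
    if 'world_from_camera' in m: T=np.array(m['world_from_camera'])
    else:
        s=r.state(); B=np.eye(4);B[:3,:3]=s['eef_rot'];B[:3,3]=s['eef_pos'];T=B@np.array(m['mount'])
    px=np.array(px,float); d=np.stack([(px[:,0]-m['cx'])/f,(px[:,1]-m['cy'])/f],1)
    s=d.copy()
    for _ in range(20): s=d/(1+m['k1']*(s**2).sum(1,keepdims=True))
    rays=np.c_[s[:,0],-s[:,1],-np.ones(len(s))]
    if z is None:
        dep=np.array([depth[int(round(v)),int(round(u))] for u,v in px])
        P=rays*dep[:,None]; return P@T[:3,:3].T+T[:3,3]
    w=rays@T[:3,:3].T; t=(z-T[2,3])/w[:,2]; return T[:3,3]+w*t[:,None]
def save(name,fn,crop=None,scale=1):
    im,d=r.grab_frame(name); np.save('pics/'+fn+'.npy',d); np.save('pics/'+fn+'_rgb.npy',im)
    o=im[:,:,::-1]
    if crop: u0,v0,u1,v1=crop; o=o[v0:v1,u0:u1]
    if scale!=1:o=cv2.resize(o,None,fx=scale,fy=scale,interpolation=cv2.INTER_CUBIC)
    cv2.imwrite('pics/'+fn+'.png',o); return im,d
E
python3 - <<'E'
from h import *
im,d=save('top','top0',scale=1.25)
s=r.state(); print(s['time_s'],s['eef_pos'],s['eef_rot'],s['opening'],r.tcp_to_tips)
m=r.camera_model('top');print(m); print(r.camera_model('wrist')); print(r.camera_model('side'))
E
```

```text
0.05 [0.28136563 0.55722501 0.25198015] [[-8.92569033e-01  4.50908800e-01 -1.33217832e-03]
 [ 4.50910682e-01  8.92566798e-01 -2.01683562e-03]
 [ 2.79649211e-04 -2.40085845e-03 -9.99997079e-01]] 0.08527721025535434 0.022
{'vfov': 50.03974693815454, 'cx': 318.9445293920651, 'cy': 194.2163991930527, 'k1': 0.02907778091850472, 'world_from_camera': array([[-4.62482221e-03,  9.76081233e-01, -2.17356937e-01,
         3.25235243e-01],
       [-9.99989245e-01, -4.58961791e-03,  6.66795192e-04,
         3.80641999e-02],
       [-3.46739019e-04,  2.17357684e-01,  9.76091961e-01,
         1.13341106e+00],
       [ 0.00000000e+00,  0.00000000e+00,  0.00000000e+00,
         1.00000000e+00]])}
{'vfov': 67.28503273402318, 'cx': 323.7950239042566, 'cy': 199.0614952872676, 'k1': 0.014346037972463133, 'mount': array([[ 1.95813997e-04,  9.46393569e-01,  3.23015749e-01,
         8.35400387e-02],
       [ 9.99998275e-01,  4.11338627e-04, -1.81137264e-03,
         4.51221754e-04],
       [-1.84714027e-03,  3.23015546e-01, -9.46391856e-01,
        -1.21334828e-01],
       [ 0.00000000e+00,  0.00000000e+00,  0.00000000e+00,
         1.00000000e+00]])}
{'vfov': 53.88000989879462, 'cx': 321.2253599322398, 'cy': 194.4026055945791, 'k1': -0.008129278361396963, 'world_from_camera': array([[ 8.13989449e-01,  4.29354873e-01, -3.91248731e-01,
         1.46994173e-01],
       [-5.80879610e-01,  6.01385731e-01, -5.48556361e-01,
        -4.98295656e-01],
       [-2.33943121e-04,  6.73787501e-01,  7.38925131e-01,
         8.45196085e-01],
       [ 0.00000000e+00,  0.00000000e+00,  0.00000000e+00,
         1.00000000e+00]])}
```

View pics/top0.png

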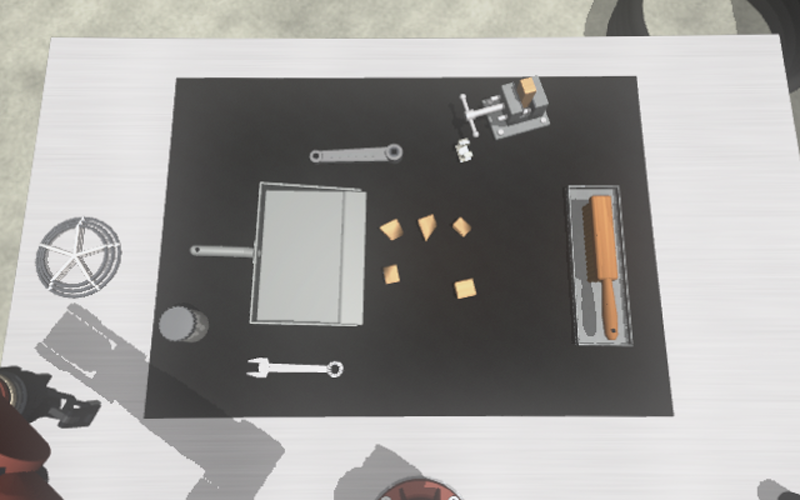

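The top view shows the pan on the left with its mouth facing right (lip from about (366,187) to (363,325) in the enlarged picture). The five offcuts lie between columns 380 and 476, and the brush is in the tray at about (603,265) with its handle toward the robot.

Run:
```python
from h import *
d=np.load('pics/top0.npy');im=np.load('pics/top0_rgb.npy')
q=lambda L:[(u/1.25,v/1.25) for u,v in L]
p=lambda n,a:print(n,np.round(a,4).tolist())
p('lip z0',world('top',px=q([(366,189),(363,325)]),z=0.0))
p('pan back',world('top',px=q([(260,183),(250,322)]),z=0.048))
p('tray corners',world('top',px=q([(569,186),(618,186),(633,346),(578,346)]),z=0.02))
p('jar cap,spanner ends, crank ends, clip',world('top',depth=d,px=q([(183,320),(255,368),(338,369),(316,156),(396,152),(464,150)])))
# point cloud
h,w=d.shape; uu,vv=np.meshgrid(np.arange(w),np.arange(h))
P=world('top',depth=d,px=np.c_[uu.ravel(),vv.ravel()]).reshape(h,w,3)
hsv=cv2.cvtColor(im,cv2.COLOR_RGB2HSV)
beech=((hsv[...,1]>60)&(hsv[...,0]<30)&(hsv[...,2]>120)).astype(np.uint8)
n,l,st,c=cv2.connectedComponentsWithStats(beech)
for i in range(1,n):
    if st[i,4]<40: continue
    Q=P[l==i]; top=Q[Q[:,2]>np.percentile(Q[:,2],50)-.006]
    rc=cv2.minAreaRect((top[:,:2]*1000).astype(np.float32))
    print(c[i]*1.25,st[i,4],'z',np.round(np.percentile(Q[:,2],[5,50,95]),4),'rect',np.round(rc[0],1),np.round(rc[1],1),round(rc[2],1), 'ext',np.round(top.min(0),3),np.round(top.max(0),3))
B=P[180:280,440:520].reshape(-1,3)
```

```text
lip z0 [[0.7001, 0.1092, 0.0], [0.4015, 0.1128, 0.0]]
pan back [[0.6984, 0.3313, 0.048], [0.4056, 0.3361, 0.048]]
tray corners [[0.6978, -0.3335, 0.02], [0.6971, -0.439, 0.02], [0.3564, -0.4371, 0.02], [0.3564, -0.3263, 0.02]]
jar cap,spanner ends, crank ends, clip [[0.4071, 0.4519, 0.0929], [0.3156, 0.3334, 0.0008], [0.3124, 0.1624, 0.0081], [0.7683, 0.2181, 0.0245], [0.7744, 0.0422, 0.0309], [0.7836, -0.1084, 0.0178]]
[527.42275281  89.31179775] 178 z [0.0882 0.132  0.1358] rect [ 604.6 -106.4] [ 37.  627.9] 66.0 ext [ 0.325 -0.242  0.126] [0.893 0.038 1.133]
[605.60721545 256.79454607] 1476 z [0.0743 0.079  0.0826] rect [ 409.9 -245.7] [233.9 544.1] 39.9 ext [ 0.325 -0.397  0.073] [0.657 0.038 1.133]
[426.75925926 225.20502646] 189 z [0.0045 0.0277 0.0316] rect [606.2 -25.5] [45.1 32. ] 19.2 ext [ 0.58  -0.04   0.022] [ 0.632 -0.003  0.033]
[391.52486911 228.83507853] 191 z [0.0041 0.0272 0.0315] rect [473.9  36.8] [294.2  43.8] 8.0 ext [0.325 0.032 0.021] [0.621 0.077 1.133]
[461.06343284 226.25      ] 134 z [0.0036 0.0273 0.0312] rect [476.7 -25.3] [ 33.2 326.8] 61.5 ext [ 0.325 -0.112  0.022] [0.625 0.038 1.133]
[391.16013072 274.06862745] 153 z [0.0044 0.0272 0.0317] rect [505.7  55.5] [32.3 27.1] 11.0 ext [0.489 0.04  0.023] [0.524 0.069 0.033]
[464.73004695 288.14553991] 213 z [0.0039 0.0274 0.0314] rect [415.1 -31.3] [ 42.9 222.9] 41.5 ext [ 0.325 -0.118  0.022] [0.493 0.038 1.133]
[  9.80345912 463.47484277] 159 z [0.5893 0.596  0.601 ] rect [237.3 400.5] [15.8 12.5] 49.4 ext [0.23  0.392 0.59 ] [0.246 0.405 0.604]
[439.453125   489.70486111] 144 z [0.0104 0.013  0.02  ] rect [ 84.9 -38.3] [61.8 21.2] 56.9 ext [ 0.069 -0.069  0.009] [ 0.101 -0.009  0.057]
```

Run:
```python
from h import *
d=np.load('pics/top0.npy');im=np.load('pics/top0_rgb.npy')
h,w=d.shape; uu,vv=np.meshgrid(np.arange(w),np.arange(h))
hsv=cv2.cvtColor(im,cv2.COLOR_RGB2HSV)
beech=((hsv[...,1]>60)&(hsv[...,0]<30)&(hsv[...,2]>100)&(d>0.3))
n,l,st,c=cv2.connectedComponentsWithStats(beech.astype(np.uint8))
for i in range(1,n):
    if st[i,4]<100 or c[i][0]<200 : continue
    m=l==i; px=np.c_[uu[m],vv[m]]; Q=world('top',depth=d,px=px); 
    brush=st[i,4]>1000; z=.075 if brush else .024
    Q2=world('top',px=px,z=z); k=np.abs(Q[:,2]-z-.0035)<.006; Q2=Q2[k]
    rc=cv2.minAreaRect((Q2[:,:2]*1000).astype(np.float32))
    print(np.round(c[i]*1.25),k.sum(),'rect',np.round(rc[0],1),np.round(rc[1],1),round(rc[2],1),'ext',np.round(Q2.min(0),3),np.round(Q2.max(0),3))
    if brush:
        for a in np.arange(Q2[:,0].min(),Q2[:,0].max(),.02):
            S=Q2[(Q2[:,0]>=a)&(Q2[:,0]<a+.02)]; print(round(a+.01,3),np.round([S[:,1].min(),S[:,1].max(),S[:,1].mean()],4), np.round(Q[k][(Q2[:,0]>=a)&(Q2[:,0]<a+.02)][:,2].mean(),4))
```

```text
Traceback (most recent call last):
ValueError: zero-size array to reduction operation minimum which has no identity
```

Run:
```python
from h import *
d=np.load('pics/top0.npy');im=np.load('pics/top0_rgb.npy')
h,w=d.shape; uu,vv=np.meshgrid(np.arange(w),np.arange(h))
hsv=cv2.cvtColor(im,cv2.COLOR_RGB2HSV)
beech=((hsv[...,1]>60)&(hsv[...,0]<30)&(hsv[...,2]>100)&(d>0.3))
n,l,st,c=cv2.connectedComponentsWithStats(beech.astype(np.uint8))
for i in range(1,n):
    if st[i,4]<100 or c[i][0]<200 or not 150<c[i][1]<300: continue
    m=l==i; px=np.c_[uu[m],vv[m]]; Q=world('top',depth=d,px=px); 
    brush=st[i,4]>1000; z=.075 if brush else .024
    Q2=world('top',px=px,z=z); k=np.abs(Q[:,2]-z-.0035)<.006
    if k.sum()<10: print('skip',c[i],st[i,4]);continue
    Q2=Q2[k]
    rc=cv2.minAreaRect((Q2[:,:2]*1000).astype(np.float32))
    print(np.round(c[i]*1.25),k.sum(),'rect',np.round(rc[0],1),np.round(rc[1],1),round(rc[2],1),'ext',np.round(Q2.min(0),3),np.round(Q2.max(0),3))
    if brush:
        for a in np.arange(Q2[:,0].min(),Q2[:,0].max(),.02):
            S=Q2[(Q2[:,0]>=a)&(Q2[:,0]<a+.02)]; print(round(a+.01,3),np.round([S[:,1].min(),S[:,1].max(),S[:,1].mean()],4))
```

```text
[605. 258.] 1463 rect [ 512.8 -376.4] [ 40.2 288.4] 89.7 ext [ 0.369 -0.397  0.075] [ 0.657 -0.357  0.075]
0.379 [-0.3848 -0.3629 -0.3738]
0.399 [-0.3867 -0.3636 -0.3752]
0.419 [-0.3876 -0.3627 -0.3753]
0.439 [-0.3865 -0.3644 -0.3752]
0.459 [-0.3847 -0.3649 -0.3754]
0.479 [-0.3944 -0.3574 -0.3759]
0.499 [-0.3963 -0.3567 -0.3769]
0.519 [-0.3954 -0.3569 -0.3761]
0.539 [-0.3966 -0.3568 -0.3768]
0.559 [-0.3967 -0.3567 -0.377 ]
0.579 [-0.3961 -0.3569 -0.3765]
0.599 [-0.3968 -0.3568 -0.3766]
0.619 [-0.3971 -0.3576 -0.3776]
0.639 [-0.3962 -0.357  -0.3767]
0.659 [-0.397  -0.3583 -0.3773]
[427. 225.] 162 rect [607.2 -25.3] [45.1 32.9] 20.2 ext [ 0.581 -0.041  0.024] [ 0.633 -0.003  0.024]
[392. 229.] 152 rect [601.   54.4] [31.8 38.4] 26.9 ext [0.584 0.032 0.024] [0.622 0.077 0.024]
[461. 226.] 104 rect [608.6 -95.8] [32.7 23.3] 43.2 ext [ 0.591 -0.112  0.024] [ 0.627 -0.08   0.024]
[391. 274.] 131 rect [506.2  55.8] [32.8 27.6] 11.0 ext [0.487 0.04  0.024] [0.524 0.069 0.024]
[465. 288.] 175 rect [475.1 -98.7] [32.8 36.7] 12.0 ext [ 0.455 -0.118  0.024] [ 0.495 -0.08   0.024]
```

Call:
send_rows:
  commands:
    - [[0,-1,0],-0.9]
    - [[0,-1,0],-0.9]
    - [[0,-1,0],-0.9]
    - [[0,-1,0],-0.9]
    - [[0,-1,0],-0.87]
    - [[-0.8,-1,0.2],0]
    - [[-0.8,-1,0.2],0]
    - [[-0.8,-1,0.2],0]
    - [[-0.8,-1,0.2],0]
    - [[-0.8,-1,0.2],0]
    - [[-0.8,-1,0.2],0]
    - [[-0.8,-1,0.2],0]
    - [[-0.8,-1,0.2],0]
    - [[-0.8,-1,0.2],0]
    - [[-0.8,-1,0.2],0]
    - [[0,-1,0.2],0]
    - [[0,-1,0.2],0]
    - [[0,-1,0.2],0]
    - [[0,-1,0.2],0]
    - [[0,-1,0.2],0]
  grip: 0

```text
time_s: 1.72
eef_pos: [0.447, 0.0626, 0.1774]
eef_rot: [[-1.0, -0.0, -0.001], [-0.0, 1.0, 0.0], [0.001, 0.0, -1.0]]
wrist_force: [0.3, 0.0, 0.1]
opening: 0.0853
```

Call:
send_rows:
  commands:
    - [[-0.3,-1,0],0]
    - [[-0.3,-1,0],0]
    - [[-0.3,-1,0],0]
    - [[-0.3,-1,0],0]
    - [[-0.3,-1,0],0]
    - [[-0.3,-1,0],0]
    - [[-0.3,-1,0],0]
    - [[-0.3,-1,0],0]
    - [[-0.3,-1,0],0]
    - [[-0.3,-1,0],0]
    - [[-0.3,-1,0],0]
    - [[-0.3,-1,0],0]
    - [[-0.3,-1,0],0]
    - [[-0.3,-1,0],0]
    - [[-0.3,-1,0],0]
    - [[-0.3,-1,0],0]
    - [[-0.1,-0.8,0],0]
    - [[0,-0.5,0],0]
    - [[0,0,0],0]
    - [[0,0,0],0]

```text
time_s: 3.38
eef_pos: [0.5697, -0.3683, 0.1774]
eef_rot: [[-1.0, 0.001, -0.001], [0.001, 1.0, 0.002], [0.001, 0.002, -1.0]]
wrist_force: [0.1, 0.8, 0.9]
opening: 0.0852
```

Run:
```python
from h import *
print(r.state()['eef_pos'],r.state()['time_s'])
save('wrist','w1')
```

```text
[ 0.56972337 -0.36825973  0.17743746] 3.3833
```

View pics/w1.png

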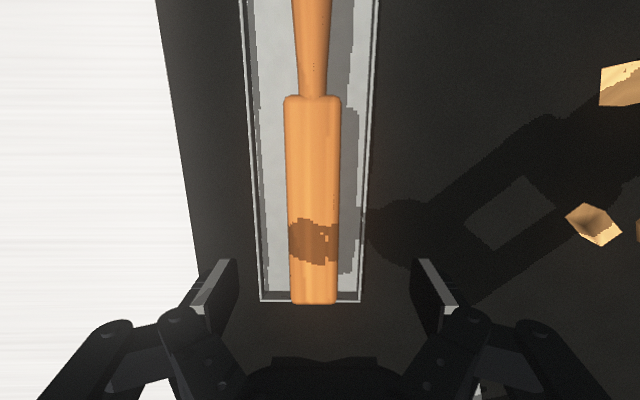

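The wrist view shows the brush stock from about (313,98) to (314,302), slightly left of the jaw centre, with the tray around it.

Run:
```python
from h import *
print(np.round(world('wrist',px=[(285,99),(340,97),(291,303),(337,303)],z=.075),4))
print('tray',np.round(world('wrist',px=[(260,301),(360,301),(240,2),(380,2)],z=.02),4))
```

```text
[[ 0.4884 -0.3938  0.075 ]
 [ 0.487  -0.355   0.075 ]
 [ 0.6607 -0.3956  0.075 ]
 [ 0.6608 -0.3546  0.075 ]]
tray [[ 0.7007 -0.4367  0.02  ]
 [ 0.701  -0.3261  0.02  ]
 [ 0.4159 -0.433   0.02  ]
 [ 0.4157 -0.3214  0.02  ]]
```

Call:
send_rows:
  commands:
    - [[-0.1,-0.3,0.6],0]
    - [[0,0,0.9],0]
    - [[0,0,0.9],0]
    - [[0,0,0.8],0]
    - [[0,0,0.6],0]
    - [[0,0,0.4],0]
    - [[0,0,0.18],0]
    - [[0,0,0],0]
    - [[0,0,0],0]

```text
time_s: 4.18
eef_pos: [0.5735, -0.3763, 0.0697]
eef_rot: [[-1.0, -0.001, 0.001], [-0.001, 1.0, -0.001], [-0.001, -0.001, -1.0]]
wrist_force: [-0.4, -0.6, -0.0]
opening: 0.0852
```

Call:
send_rows:
  commands:
    - [[0,0,0],0]
    - [[0,0,0],0]
    - [[0,0,0],0]
    - [[0,0,0],0]
    - [[0,0,0],0]
    - [[0,0,0],0]
    - [[0,0,0],0]
    - [[0,0,0],0]
  grip: 1
  squeeze: 70

```text
time_s: 4.85
eef_pos: [0.5734, -0.3767, 0.0695]
eef_rot: [[-1.0, -0.0, 0.001], [-0.0, 1.0, -0.001], [-0.001, -0.001, -1.0]]
wrist_force: [0.4, -0.1, 3.6]
opening: 0.0407
```

Call:
send_rows:
  commands:
    - [[0,0,-0.3],0]
    - [[0,0,-0.7],0]
    - [[0,0,-0.8],0]
    - [[0,0,-0.6],0]
    - [[0.1,0.5,0],0]
    - [[0.1,0.8,0],0]
    - [[0.1,0.8,0],0]
    - [[0.1,0.8,0],0]
    - [[0.1,0.8,0],0]
    - [[0.1,0.8,0],0]
    - [[0.1,0.8,0],0]
    - [[0.1,0.8,0],0]
    - [[0.1,0.8,0.4],0]
    - [[0.1,0.8,0.6],0]
    - [[0,0.5,0.6],0]
    - [[0,0,0.4],0]
    - [[0,0,0],0]
    - [[0,0,0],0]

```text
time_s: 6.35
eef_pos: [0.5469, -0.1708, 0.0777]
eef_rot: [[-1.0, -0.001, -0.002], [-0.001, 1.0, 0.001], [0.002, 0.001, -1.0]]
wrist_force: [0.3, 0.8, -1.8]
opening: 0.0411
```

Run:
```python
from h import *
print(r.state()['eef_pos'],r.state()['time_s'])
save('side','s1',scale=1.25)
```

```text
[ 0.54686812 -0.17083145  0.07771295] 6.35
```

View pics/s1.png

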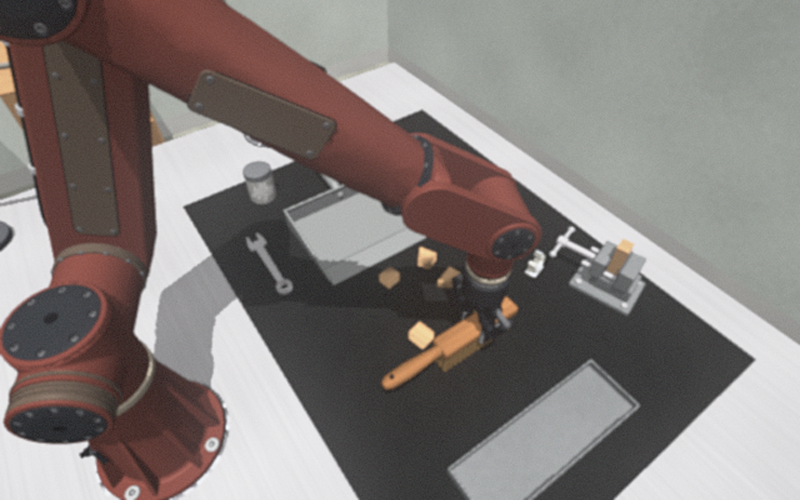

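The brush hangs level behind the offcuts, with all five still ahead of it. I'll lower it and sweep.

Call:
send_rows:
  commands:
    - [[0,0,0.2],0]
    - [[0,0.2,0.15],0]
    - [[0,0.4,0],0]
    - [[0,0.4,0],0]
    - [[0,0.4,0],0]
    - [[0,0.4,0],0]
    - [[0,0.5,0],0]
    - [[0,0.5,0],0]
    - [[0,0.5,0],0]
    - [[0,0.5,0],0]
    - [[0,0.5,0],0]
    - [[0,0.5,0],0]
    - [[0,0.5,0],0]
    - [[0,0.5,0],0]
    - [[0,0.5,0],0]
    - [[0,0.5,0],0]
    - [[0,0.5,0],0]
    - [[0,0.5,0],0]

```text
time_s: 7.9
eef_pos: [0.5478, 0.0251, 0.0701]
eef_rot: [[-1.0, -0.0, 0.0], [-0.0, 1.0, -0.0], [-0.0, -0.0, -1.0]]
wrist_force: [-0.3, -1.3, -1.0]
opening: 0.0405
```

Run:
```python
from h import *
print(r.state()['eef_pos'],r.state()['time_s'])
a,_=save('side','s2');b,_=save('top','t2')
o=np.hstack([cv2.resize(a[150:310,200:420],(400,290)),cv2.resize(b[110:255,180:380],(400,290))])
cv2.imwrite('pics/s2c.png',o[:,:,::-1])
```

```text
[0.54782994 0.0250583  0.07009465] 7.9
```

View pics/s2c.png

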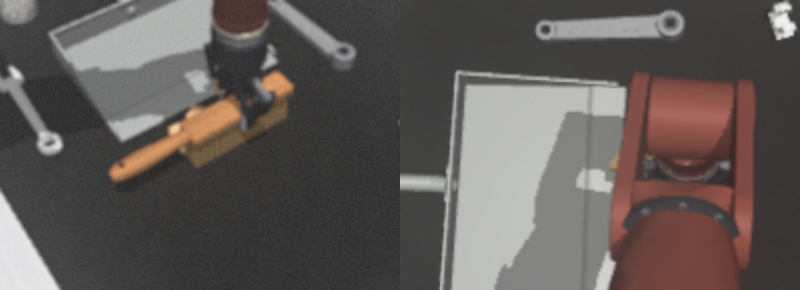

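Call:
send_rows:
  commands:
    - [[0,0.4,0],0]
    - [[0,0.4,0],0]
    - [[0,0.4,0],0]
    - [[0,0.4,0],0]
    - [[0,0.4,-0.1],0]
    - [[0,0.4,-0.2],0]
    - [[0,0.4,0],0]
    - [[0,0.4,0],0]
    - [[0,0.4,0],0]
    - [[0,0.4,0],0]
    - [[0,0.4,0],0]
    - [[0,0.4,0],0]
    - [[0,0.4,0],0]
    - [[0,0.4,0],0]
    - [[0,0.2,0],0]
    - [[0,0.1,0],0]
    - [[0,0,0],0]
    - [[0,0,0],0]

```text
time_s: 9.5
eef_pos: [0.5476, 0.1714, 0.0774]
eef_rot: [[-1.0, -0.0, -0.0], [-0.0, 1.0, 0.0], [0.0, 0.0, -1.0]]
wrist_force: [0.2, 0.6, -1.0]
opening: 0.0408
```

Call:
send_rows:
  commands:
    - [[0,-0.1,-0.2],0]
    - [[0,0,-0.6],0]
    - [[0,0,-0.9],0]
    - [[0,0,-0.9],0]
    - [[0,-0.5,-0.4],0]
    - [[0,-1,0],0]
    - [[0,-1,0],0]
    - [[0,-1,0],0]
    - [[0,-1,0],0]
    - [[0,-1,0],0]
    - [[0,-1,0],0]
    - [[0,-1,0],0]
    - [[0,-1,0],0]
    - [[0,-1,0],0]
    - [[0,-1,0],0]
    - [[0,-1,0],0]
    - [[0,-1,0],0]
    - [[0,-1,0],0]
    - [[0,-0.6,0],0]
    - [[0,0,0],0]

```text
time_s: 11.17
eef_pos: [0.5474, -0.1876, 0.1527]
eef_rot: [[-1.0, 0.004, 0.001], [0.004, 1.0, -0.002], [-0.001, -0.002, -1.0]]
wrist_force: [1.7, -0.4, -1.0]
opening: 0.0412
```

Run:
```python
from h import *
print(r.state()['eef_pos'],r.state()['time_s'])
b,d=save('top','t3',crop=(150,90,460,320),scale=2.4)
print(np.round(world('top',px=[(366/1.25,189/1.25)],z=0),3))
```

```text
[ 0.54736907 -0.18756377  0.15274794] 11.1667
[[0.7   0.109 0.   ]]
```

View pics/t3.png

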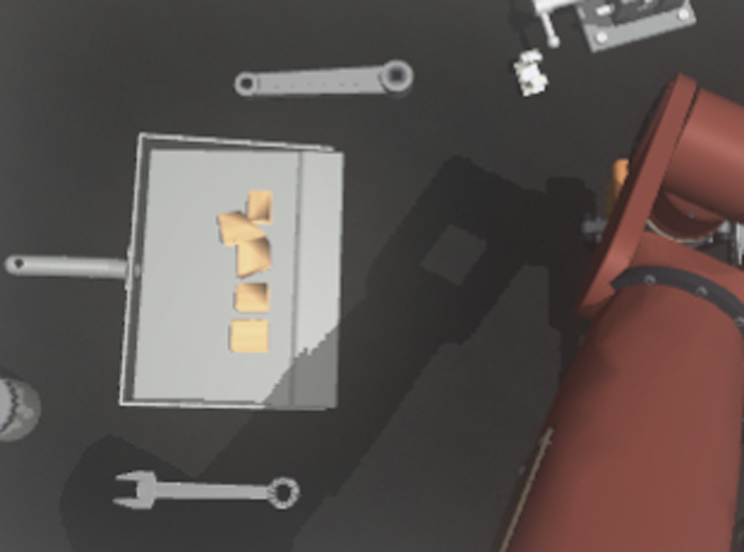

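All five offcuts lie past the crest: they are at columns 218–272 and the crest is near 298. The pan and bystanders haven't moved. Next I'll return the brush to the tray.

Call:
send_rows:
  commands:
    - [[-0.1,-0.4,0],0]
    - [[-0.15,-0.8,0],0]
    - [[-0.15,-0.8,0],0]
    - [[-0.15,-0.8,0],0]
    - [[-0.15,-0.8,0],0]
    - [[-0.15,-0.8,0],0]
    - [[-0.1,-0.8,0],0]
    - [[-0.1,-0.8,0],0]
    - [[-0.1,-0.8,0],0]
    - [[0,-0.65,0],0]
    - [[0,0,0],0]
    - [[0,0,0.6],0]
    - [[0,0,0.8],0]
    - [[0,0,0.7],0]
    - [[0,0,0.4],0]
    - [[0,0,0],0]
    - [[0,0,0],0]
    - [[0,0,0],0]

```text
time_s: 12.72
eef_pos: [0.5773, -0.3698, 0.0908]
eef_rot: [[-1.0, -0.001, 0.001], [-0.001, 1.0, -0.001], [-0.001, -0.001, -1.0]]
wrist_force: [0.2, -0.3, -2.6]
opening: 0.0409
```

Run:
```python
from h import *
print(r.state()['eef_pos'],r.state()['time_s'],r.state()['wrist_force'])
b,d=save('side','s4',crop=(320,200,560,380),scale=3)
```

```text
[ 0.57734794 -0.3697643   0.09084356] 12.7167 [ 0.23984735 -0.30977913 -2.64578685]
```

View pics/s4.png

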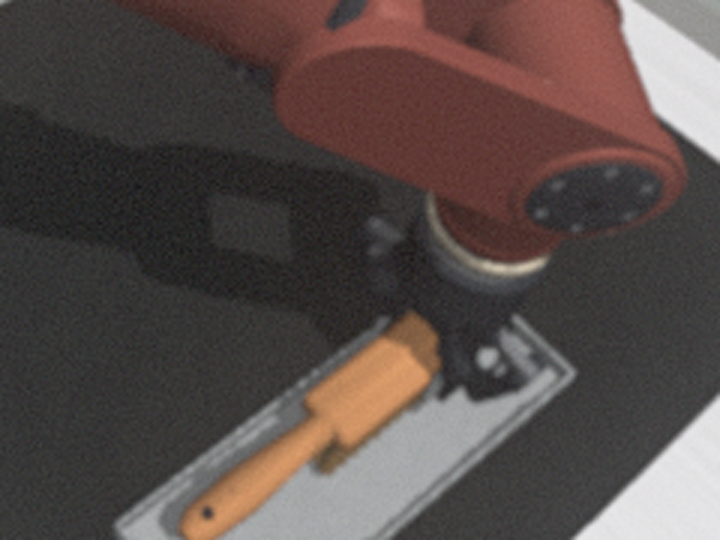

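The brush is over the tray and level, with its handle toward the base at about (200,520). It is still held, with an opening of 41 mm. I'll correct about 8 mm in y and lower it.

Call:
send_rows:
  commands:
    - [[0.15,-0.33,0],0]
    - [[0,0,0.3],0]
    - [[0,0,0.3],0]
    - [[0,0,0.2],0]
    - [[0,0,0.1],0]
    - [[0,0,0],0]
    - [[0,0,0],0]
    - [[0,0,0],0]

```text
time_s: 13.43
eef_pos: [0.5727, -0.3784, 0.0684]
eef_rot: [[-1.0, -0.0, -0.001], [-0.0, 1.0, -0.0], [0.001, -0.0, -1.0]]
wrist_force: [-3.3, 0.5, 3.5]
opening: 0.0411
```

Call:
send_rows:
  commands:
    - [[0,0,-0.03],0]
    - [[0,0,0],0]
  squeeze: 20

```text
time_s: 13.6
eef_pos: [0.5728, -0.3784, 0.0688]
eef_rot: [[-1.0, -0.0, -0.0], [-0.0, 1.0, -0.001], [0.0, -0.001, -1.0]]
wrist_force: [-4.2, -1.3, 4.5]
opening: 0.0412
```

Call:
send_rows:
  commands:
    - [[0,0,0],0]
    - [[0,0,0],0]
    - [[0,0,0],0]
    - [[0,0,0],0]
    - [[0,0,0],0]
    - [[0,0,0],0]
    - [[0,0,0],0]
    - [[0,0,0],0]
  grip: 0

```text
time_s: 14.27
eef_pos: [0.573, -0.3781, 0.0682]
eef_rot: [[-1.0, -0.0, 0.0], [-0.0, 1.0, 0.0], [-0.0, 0.0, -1.0]]
wrist_force: [-0.5, -0.2, 0.0]
opening: 0.0855
```

Call:
send_rows:
  commands:
    - [[0,0,-0.3],0]
    - [[0,0,-0.6],0]
    - [[0,0,-0.9],0]
    - [[0,0,-0.9],0]
    - [[0,0,-0.9],0]
    - [[0,0,-0.9],0]
    - [[0,0,-0.9],0]
    - [[0.5,0,-0.9],0]
    - [[1,0,0],0]
    - [[1,0,0],0]
    - [[1,0,0],0]
    - [[1,0,0],0]
    - [[0,0,0],0]
    - [[0,0,0],0]

```text
time_s: 15.43
eef_pos: [0.4598, -0.3785, 0.2276]
eef_rot: [[-1.0, 0.001, 0.002], [0.001, 1.0, -0.002], [-0.002, -0.002, -1.0]]
wrist_force: [0.2, -0.5, 1.2]
opening: 0.0857
```

Run:
```python
from h import *
s=r.state();print(s['eef_pos'],s['time_s'],s['wrist_force'],s['opening'])
a,_=save('top','t5');b,_=save('side','s5')
o=np.hstack([cv2.resize(a[90:310,120:520],(400,220)),cv2.resize(b[200:400,300:580],(400,286))[:220] if 0 else cv2.resize(b[180:400,300:580],(400,220))])
cv2.imwrite('pics/f.png',o[:,:,::-1])
```

```text
[ 0.45984207 -0.37854661  0.22760636] 15.4333 [ 0.22730032 -0.45549211  1.17436553] 0.08572697890961095
```

View pics/f.png

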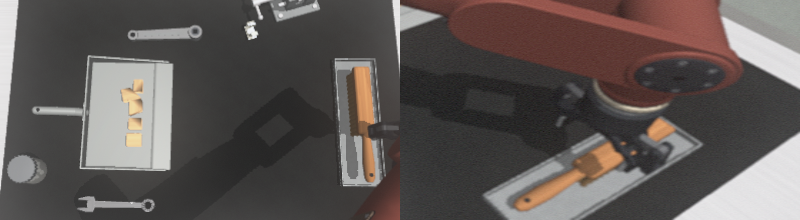

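The brush stands in the tray free of the gripper, and the five offcuts lie in the pan behind the crest. One last depth check before handing in.

Run:
```python
from h import *
d=np.load('pics/t5.npy');d0=np.load('pics/top0.npy');im=np.load('pics/t5_rgb.npy')
hsv=cv2.cvtColor(im,cv2.COLOR_RGB2HSV)
m=((hsv[...,1]>60)&(hsv[...,0]<30)&(hsv[...,2]>100)&(d>.3)).astype(np.uint8)
v,u=np.nonzero(m); P=world('top',depth=d,px=np.c_[u,v])
k=(P[:,1]>0)&(P[:,1]<.35)&(P[:,0]>.4)&(P[:,0]<.7)&(P[:,2]<.05); print('offcuts',P[k].min(0),P[k].max(0))
k=(P[:,1]<-.34)&(P[:,1]>-.42)&(P[:,2]>.03)&(P[:,2]<.1)
for a,b in[(.36,.46),(.6,.67)]:
    j=k&(P[:,0]>a)&(P[:,0]<b);print('brush',np.median(P[j],0),P[j,0].min(),P[j,0].max())
for n,(x0,y0,x1,y1) in dict(crank=(240,105,330,140),spanner=(190,275,285,310),clip=(355,105,385,135),jar=(125,240,170,278),panback=(195,140,225,262)).items():
    a=np.abs(d-d0)[y0:y1,x0:x1];print(n,np.mean(a>.02))
r.job_done()
```

```text
offcuts [0.46298351 0.1901274  0.00224207] [0.64548909 0.24400849 0.03636512]
brush [ 0.41170819 -0.37430655  0.07911416] 0.368452363739502 0.45984801388370944
brush [ 0.6276705  -0.37647346  0.07917237] 0.6000070660753947 0.6566350899956082
crank 0.007301587301587302
spanner 0.008721804511278195
clip 0.0044444444444444444
jar 0.007017543859649123
panback 0.007650273224043716
the job is handed in; nothing more can be done
```

I took the brush from the tray and swept all five offcuts into the dustpan in one stroke. I then set the brush back in the tray on its tufts, lengthwise, and handed the job in at about 15.5 s.

- **Offcuts:** all five lie in the pan between y = 0.190 and 0.244 m. The lip's crest ends at about y = 0.16 m, so none is left on the lip.
- **Brush:** its back is level at both ends, at the same height as before. It sits within a few millimetres of where it started, and the gripper is clear of it.
- **Bystanders:** the pan, spanner, clip, crank arm and jar show no change in depth against the first picture.
- **Disagreement:** depth readings run about 3–4 mm high throughout, so I compared them with the known heights instead of taking them directly. No check failed.

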